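# Key the honing disc onto the sharpening machine

## Robot

A 6-joint arm with a two-finger parallel gripper is mounted at the origin on the work surface. World frame = base frame: x ahead of the robot, y to its left, z up, the work surface at z = 0. Lengths are in m, angles in rad, forces in N, time in s.
With the tool pointing down it reaches from about 0.3 to 0.875 m from the base axis. Payload 6.4 kg.
Tool frame: the origin (TCP) lies on the centre line of the jaws, within the pads' length; the fingertips stand 25 mm ahead of it and the grasp point (between the pads) lies 6 mm ahead of it (ctrl.tip_reach is the distance from the TCP to the fingertips, in m); z points along the fingers, y is the line along which they close (so a half turn about z gives the same grasp; the last joint's range is limited). The gripper opens to 85 mm and grips with 20 to 120 N. Pads are 22 mm wide; open, the fingers measure 114 mm over their backs; the gripper's body (76 mm by 85 mm) begins 54 mm behind the grasp point. The pads swing forward as they close: fully open they stand 13 mm farther back than shut.
Start: joints at [0.968, 0.181, 1.607, -0, 1.354, -0.206], TCP at [0.222, 0.53, 0.256] pointing down, gripper open.
Joint ranges: [-2.99, 2.99], [-0.89, 2.07], [0.3, 2.58], [-1.14, 4.28], [0, 2.63], [-3.12, 3.12]. Speed limits (rad/s): [2.57, 2.57, 3.01, 3.14, 3.14, 3.14].

## Interface

Orientations are given as a unit quaternion [w, x, y, z].
In Python, from bench import ctrl gives the robot as it stands.
- The arm moves only by the tool servo_tool, never from a script. Its argument "motion" is a list that holds one entry, the list of rows, each a list of 5 numbers: the shift along the tool's x, y, z in cm, then the turn about the tool's z in degrees, then the closure, from -1 (fully open) to 1 (shut). In form: [[[dx, dy, dz, twist, claw], ...]]. A call has 1 to 5 rows; each row is the pose to reach, as a shift and turn from the pose commanded when the call began, along the tool's axes at that moment; what a row does not reach only later rows make up. A row lasts 1/10 s, in which the tool goes at most 50 mm and 8.59 degrees, less where a joint would pass 70% of its speed; a pose out of reach is approached as far as the arm can. A call with a gripper value outside its range is refused whole. The fingers move at their own pace and stop on an object; the grip force is fixed at half the most. Time passes only in rows, so rows that repeat a pose let the fingers close. It gives the time, the measured TCP pose, the force, the opening and the grip force at its end, in the units of the state.
- ctrl.get_obs(): the state, without advancing time (a new reading comes with each control period).
- ctrl.camera(name): name is "scene" or "top"; returns a dict with "pixels" (400x640x3 uint8, red, green, blue), "depth" (400x640 float32, m along the optical axis (not along the pixel's ray), 0 where there is no reading), "fx", "fy", "cx", "cy" (pixels), "R" (3x3) and "t" (3): a world point X has camera coordinates R X + t. Camera axes: x right, y down, z forward; pixel columns grow to the right and rows downward; lengths in m; the calibration is good to about 2 mm. A picture is of the moment at which its call begins.
- ctrl.hand_in(): hands the job in; it is judged then, once.
The state is a dict: "time_s": time; "q": joint angles; "dq": joint speeds; "joint_efforts": joint torques, N m; "eef_pos": TCP position; "eef_rot": TCP orientation; "wrist_force": force on the tool from outside, world axes, zero at the start; "torque": the same for the moment, N m; "opening": opening from 0.0 (shut) to 1.0 (fully open); "grasp_force": force on a finger pad.
Only numpy, scipy, OpenCV 4.12 (cv2) and the standard library are available. Lean on these libraries where they do the work, as an engineer would, in place of code of your own. Each camera call takes 0.05 s, during which the arm holds its last target. There are 200 camera calls.

## Task

Lift the leather honing disc out of its wooden block, bring it in under the tool-rest bar of the honing machine without knocking the bar, and lower its shaft into the drive hub. Turn the disc until its key slips into the keyway, then keep pushing until it is fully home against the spring in the hub, and finish still gripping the disc and holding it pressed home, so that I can tighten the locking screw. Leave the two gouges and the mallet where they lie.

Things in the scene. Friction and masses are not known exactly. Their poses are not given: they have to be found in the camera images.
- disc: Loose honing disc, 0.4 to 0.6 kg: wood, 180 mm diameter, 12 mm thick, brown leather on top, steel grip block above and keyed steel shaft below. Origin on its axis in the plane of its underside, z up. The key is on its +x side, which a dark 14 mm hole in the leather, 62 mm from the centre, marks.
- grip (a point): Centre of the steel grip block on top of the disc, 29 mm above the disc's origin; the disc's axes. The block is 38 mm along x and 26 mm along y (take it across these flats) and stands from the disc's top face (12 mm above the origin) up to 46 mm above the origin.
- shaft_end (a point): End of the disc's shaft, 32 mm below the disc's origin; the disc's axes. Shaft diameter 20 mm, its last 4 mm tapering to 12 mm. Key: a bar 6 mm wide on the +x side, out to 13.5 mm from the axis, from the disc's underside down to 21 mm below it. So the last 11 mm of shaft have no key and enter the hub's bore at any angle.
- block: Dark wooden block, fixed, 160 x 130 mm, 60 mm high, in which the disc is parked: its 33 mm bore, 45 mm deep, takes the shaft loosely and the disc's underside lies on the block's top. Origin at the centre of its underside, z up.
- machine: Honing machine, fixed: grey housing 260 mm (x) by 300 mm (y), top 100 mm above the bench, with a vertical spindle. Origin on the bench straight below the spindle axis; z up; its front is -x, the tool rest stands at +x. Housing from x -110 to +150 mm, y -150 to +150 mm.
- hub_mouth (a point): Centre of the drive hub's top face, on the spindle axis, 140 mm above the bench; the machine's axes. The hub is a steel collar, 52 mm diameter, standing 40 mm above the housing, bore 21.5 mm, with one keyway. Fully home, the disc's underside lies on this face (the disc's origin at this point).
- hub_keyway (a point): Point on the spindle axis 21 mm below the hub's mouth; the machine's axes. The keyway, 7.8 mm wide, open at the top, reaches out to 15 mm from the axis. Its direction is not reported: anywhere within 35 degrees either side of the machine's +x, to be seen or felt for by turning. Gearing holds the hub: it turns only above 0.8 N m.
- ejector_top (a point): Top of the spring ejector in the hub's bore at rest, 27 mm below the hub's mouth. It meets the shaft's end when the disc is 5 mm from home and pushes up with about 9 N, 13 N when home: more than the disc's weight, so a disc let go rises 5 mm.
- bar_mid (a point): Middle of the tool-rest bar: steel, 12 mm diameter, 208 mm above the bench, 80 mm to the machine's +x side of the spindle axis, along the machine's y, on 12 mm posts at y -115 and +115 mm (26 mm collars at the feet). It overhangs the seated disc's rim by 16 mm, underside 62 mm above the hub's mouth, so the disc must slide in under it.
- tool_rest: The machine's fixed tool rest: the bar and its two posts. Origin and axes those of the machine.
- gouge_wide: Bystander, loose: carving gouge with a dark handle, about 245 mm long, 24 mm high, lying along its x; origin at the ferrule, on the bench.
- gouge_narrow: Bystander, loose: carving gouge with a lighter handle, about 255 mm long, 24 mm high, lying along its x; origin at the ferrule, on the bench.
- mallet: Bystander, loose: wooden mallet lying flat, head 140 x 62 x 55 mm, handle of 170 mm towards its -y; origin under the head's centre.
Things that resemble listed ones, but are neither listed nor needed, are in the scene too. Leave any turquoise look-alike of the disc alone.

How it is judged:
By the outcome, as a careful person would: the job done as asked, in the order asked, and still so for the second after the job is handed in, while the arm keeps its last pose, push and grip.
It also fails if it takes over 61 s, if anything falls off the work surface, if the arm or the gripper's body presses on something with over 40 N, if the wrist force passes 120 N, or if a joint passes its speed limit or range.

## Working session

There is one attempt and no reset: what is moved stays moved. The work goes in short steps, Python scripts to look and compute and a tool call to move; the robot and the scene stay as the last step left them, time stands still between calls to the robot, and variables do not carry over. Pictures are saved under pics/ and viewed, at most 10 in all, crops included, and the job is handed in when it is done.

Besides the shell and the picture viewer there is one more tool, called after ">>>" as name(argument=value, ...) on one line, values as JSON. servo_tool: Moves the arm, as the interface text tells. Its arguments: {"type":"object","properties":{"motion":{"type":"array"}},"required":["motion"]}

```bash
mkdir -p pics; ls; python3 - <<'E'
from bench import ctrl
import cv2,numpy as np
print(ctrl.get_obs())
for n in("scene","top"):
    c=ctrl.camera(n); np.savez(f"{n}0.npz",**c); cv2.imwrite(f"pics/{n}0.png",c["pixels"][:,:,::-1])
    print(n,c["fx"],c["fy"],c["cx"],c["cy"],c["R"],c["t"],-np.array(c["R"]).T@np.array(c["t"]))
E
```

```text
pics
{'time_s': 0.0, 'q': array([ 9.67708020e-01,  1.81534078e-01,  1.60802754e+00, -1.79018469e-05,
        1.35378802e+00, -2.06329306e-01]), 'dq': array([ 0.00104394,  0.00037253,  0.00022838,  0.0010343 ,  0.00128794,
       -0.00017979]), 'joint_efforts': array([ 4.39377236e-04, -4.44876838e+01, -3.51335692e+01, -2.31275044e-04,
        9.15411481e-03,  4.04657658e-05]), 'eef_pos': array([0.22190303, 0.5298969 , 0.25537859]), 'eef_rot': array([-3.37873576e-04,  1.97078900e-01,  9.80387237e-01, -8.10965234e-04]), 'wrist_force': array([-0.25534655, -0.25408735,  0.60763261]), 'torque': array([-0.01088542,  0.02595619, -0.00059575]), 'grasp_force': 0.0, 'opening': 1.0009420975181085}
scene 460.2710605504823 460.2710605504823 317.63077692592225 209.97156925299305 [[ 0.78330864  0.6215759  -0.0084252 ]
 [ 0.48068222 -0.61423751 -0.62582496]
 [-0.39417279  0.48616425 -0.77991803]] [-0.43991059 -0.11839974  1.53414424] [ 1.00621632 -0.54513383  1.1187029 ]
top 456.02051522752663 456.02051522752663 310.9032845661237 197.558471486837 [[ 0.01065085 -0.99993888 -0.00296583]
 [-0.98750322 -0.0100519  -0.15727791]
 [ 0.15723849  0.00460391 -0.98754993]] [0.04188886 0.55749913 1.21664362] [0.35878283 0.0418889  1.28930286]
```

View pics/scene0.png

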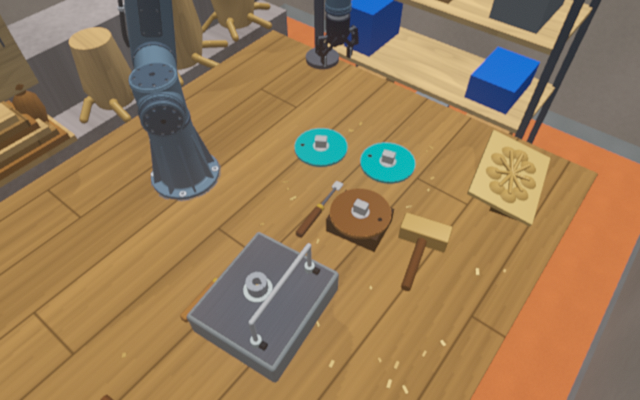

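View pics/top0.png

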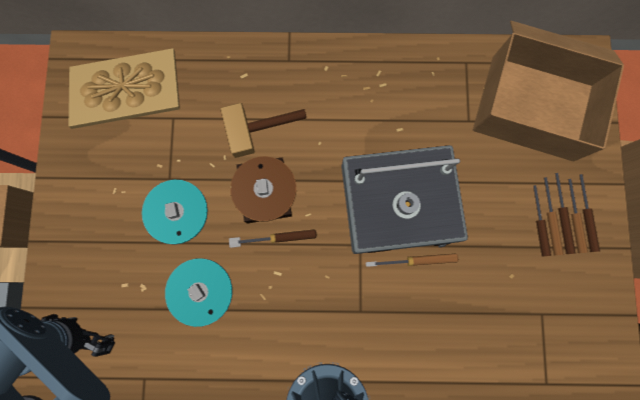

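The scene view shows the brown disc on its block at (361,212), with its hole at (380,219). The hub is at (257,287) and the bar runs (252,322)–(309,247). In the top view the disc is at (263,188) with its hole at (261,167), the hub is at (407,203) and the bar runs (360,169)–(458,162). Next I zoom in and measure.

```bash
cat > h.py <<'E'
import numpy as np,cv2
def load(n): return dict(np.load(n))
def cloud(c):
    d=c["depth"]; v,u=np.mgrid[:d.shape[0],:d.shape[1]]
    P=np.stack([(u-c["cx"])/c["fx"]*d,(v-c["cy"])/c["fy"]*d,d],-1)
    P=(P-c["t"])@c["R"]; P[d==0]=np.nan; return P
def onplane(c,u,v,z):
    r=np.array([(u-c["cx"])/c["fx"],(v-c["cy"])/c["fy"],1])@c["R"]; o=-c["R"].T@c["t"]
    return o+r*(z-o[2])/r[2]
def tri(ca,pa,cb,pb):
    A=[];b=[]
    for c,(u,v) in((ca,pa),(cb,pb)):
        M=np.c_[c["R"],c["t"]]; x=(u-c["cx"])/c["fx"]; y=(v-c["cy"])/c["fy"]
        for k in(x*M[2]-M[0],y*M[2]-M[1]): A.append(k[:3]);b.append(-k[3])
    return np.linalg.lstsq(np.array(A),np.array(b),rcond=None)[0]
def proj(c,X):
    p=c["R"]@X+c["t"]; return p[0]/p[2]*c["fx"]+c["cx"],p[1]/p[2]*c["fy"]+c["cy"]
E
python3 - <<'E'
from h import *
S,T=load("scene0.npz"),load("top0.npz")
def crop(c,u,v,w=32,h=24,s=12): return cv2.resize(c["pixels"][v-h:v+h,u-w:u+w,::-1],(400,300),interpolation=cv2.INTER_CUBIC)
cv2.imwrite("pics/c1.png",np.vstack([np.hstack([crop(S,361,212,44,33),crop(T,263,188,44,33)]),np.hstack([crop(S,257,287,24,18),crop(T,407,203,24,18)])]))
for n,c,(u,v),(hu,hv) in(("S",S,(361,212),(257,287)),("T",T,(263,188),(407,203))):
    P=cloud(c)
    R=P[v-45:v+45,u-45:u+45].reshape(-1,3); px=c["pixels"][v-45:v+45,u-45:u+45].reshape(-1,3).astype(int)
    br=(px[:,0]-px[:,2]>25)
    z=R[:,2]; m=(z>.062)&(z<.082)&br; q=R[m]; (x,y),r=cv2.minEnclosingCircle(q[:,:2].astype(np.float32)); print(n,"disc",x,y,r,np.median(q[:,2]),m.sum())
    m=(z>.095)&(z<.125)&(np.hypot(R[:,0]-x,R[:,1]-y)<.04); q=R[m]; print(" grip",q.mean(0),np.median(q[:,2]),cv2.minAreaRect(q[:,:2].astype(np.float32)))
    R=P[hv-20:hv+20,hu-20:hu+20].reshape(-1,3); z=R[:,2]; m=(z>.133)&(z<.147);q=R[m]; print(" hub",cv2.minEnclosingCircle(q[:,:2].astype(np.float32)),np.median(q[:,2]),m.sum())
    R=P[130:380,150:520].reshape(-1,3);z=R[:,2]
    m=(z>.195)&(z<.222)&(abs(R[:,1]+.2)<.2)&(abs(R[:,0]-.6)<.15); q=R[m]; 
    if m.sum()>10: print(" bar",cv2.fitLine(q.astype(np.float32),cv2.DIST_L2,0,.01,.01).ravel(),q.min(0),q.max(0),m.sum())
    m=(z>.095)&(z<.105)&(abs(R[:,1]+.2)<.25)&(abs(R[:,0]-.6)<.25); print(" housing",cv2.minAreaRect(R[m][:,:2].astype(np.float32)))
E
```

```text
S disc 0.5806944966316223 0.1803031861782074 0.09757136553525925 0.0739357583478935 2214
 grip [0.57855587 0.17681394 0.10593695] 0.1067830181427504 ((0.576928436756134, 0.17758959531784058), (0.03987641632556915, 0.028755392879247665), 11.073992729187012)
 hub ((0.5306781530380249, -0.20118364691734314), 0.02710634656250477) 0.1413140996934844 307
 bar [-0.12357119  0.99232     0.00558817  0.6129532  -0.20145251  0.21328679] [ 0.59058971 -0.31050118  0.1950668 ] [ 0.63104474 -0.07349777  0.22049359] 558
 housing ((0.5511215329170227, -0.1991555243730545), (0.2593928277492523, 0.299312561750412), 7.006004810333252)
T disc 0.5785967111587524 0.1796187162399292 0.10024810582399368 0.0730658287096524 3093
 grip [0.57697564 0.1785375  0.10591125] 0.10605209839631008 ((0.5780196189880371, 0.17893821001052856), (0.03874429315328598, 0.025979790836572647), 8.298999786376953)
 hub ((0.5313881039619446, -0.2016317993402481), 0.02674727886915207) 0.1405370982304826 284
 bar [-0.12187322  0.9925341  -0.00479988  0.6098969  -0.18988703  0.21341242] [ 0.59084738 -0.31096215  0.19537499] [ 0.62827417 -0.07193905  0.22016501] 497
 housing ((0.5509111881256104, -0.19821202754974365), (0.2583141028881073, 0.29866740107536316), 7.089718341827393)
```

View pics/c1.png

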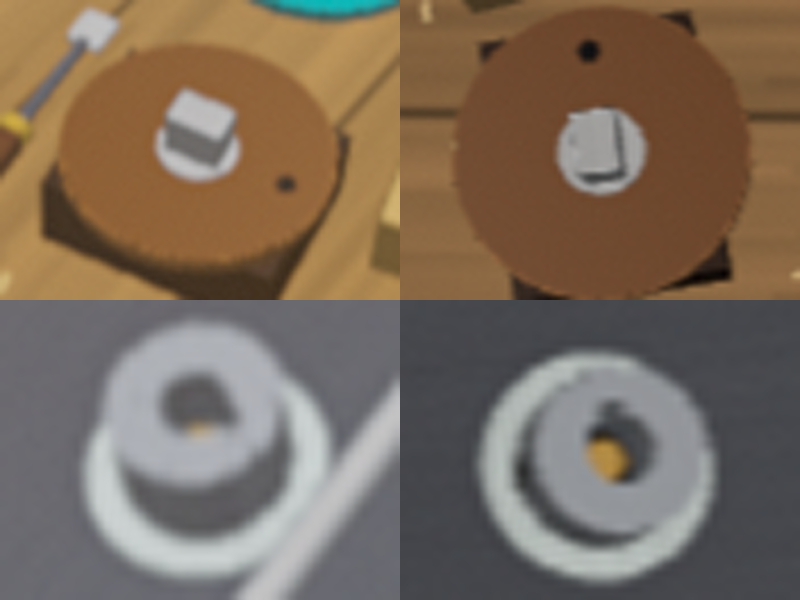

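The crops show the hole at scene (379.9,219.5) and top (260.4,166.2). The keyway notch is towards the image top in the top view (about 408.6,197.6) and to the right in the scene view. Now I refine both angles on their planes.

```bash
python3 - <<'E'
from h import *
from scipy.spatial.transform import Rotation as Ro
from bench import ctrl
S,T=load("scene0.npz"),load("top0.npz")
H=np.array([.531,-.2014,.1405])
print("hole tri",tri(S,(379.9,219.5),T,(260.4,166.2)),onplane(S,379.9,219.5,.072),onplane(T,260.4,166.2,.072))
# grip top corner centre: triangulated top face centre
print("griptop", tri(S,(361-44+202*.22,212-33+113*.22),T,(263-44+196*.22,188-33+141*.22)))
for n,c in(("S",S),("T",T)):
    # darkest sector on ring 12.3-14.5mm about refined hub centre
    P=cloud(c); g=cv2.cvtColor(c["pixels"],cv2.COLOR_RGB2GRAY).astype(np.float32)
    best=[]
    for a in range(-60,80,5):
        vals=[]
        for r in(.0120,.013,.014):
            X=H+r*np.array([np.cos(np.radians(a)),np.sin(np.radians(a)),0]); u,v=proj(c,X)
            vals.append(cv2.getRectSubPix(g,(1,1),(float(u),float(v)))[0,0])
        best.append((a,int(np.mean(vals))))
    print(n,best)
    print(" bore rim brightness", [(a,int(np.mean([cv2.getRectSubPix(g,(1,1),tuple(map(float,proj(c,H+.019*np.array([np.cos(np.radians(a)),np.sin(np.radians(a)),0])))))[0,0]]))) for a in range(0,360,45)])
o=ctrl.get_obs(); q=o["eef_rot"]; print(Ro.from_quat(q,scalar_first=True).as_matrix().round(3))
E
```

```text
hole tri [0.63890773 0.18754206 0.0733034 ] [0.63941593 0.18983983 0.072     ] [0.63800404 0.18655329 0.072     ]
griptop [0.57804252 0.1778484  0.10724423]
S [(-60, 170), (-55, 172), (-50, 173), (-45, 175), (-40, 175), (-35, 176), (-30, 176), (-25, 175), (-20, 173), (-15, 169), (-10, 163), (-5, 154), (0, 144), (5, 133), (10, 124), (15, 120), (20, 125), (25, 130), (30, 139), (35, 149), (40, 157), (45, 161), (50, 164), (55, 166), (60, 166), (65, 167), (70, 167), (75, 167)]
 bore rim brightness [(0, 171), (45, 176), (90, 177), (135, 177), (180, 176), (225, 176), (270, 176), (315, 176)]
T [(-60, 128), (-55, 127), (-50, 126), (-45, 125), (-40, 123), (-35, 121), (-30, 124), (-25, 125), (-20, 123), (-15, 117), (-10, 109), (-5, 99), (0, 90), (5, 82), (10, 88), (15, 93), (20, 103), (25, 116), (30, 126), (35, 135), (40, 141), (45, 142), (50, 140), (55, 140), (60, 143), (65, 145), (70, 147), (75, 148)]
 bore rim brightness [(0, 149), (45, 149), (90, 149), (135, 150), (180, 150), (225, 149), (270, 148), (315, 149)]
[[-0.922  0.386 -0.001]
 [ 0.386  0.922 -0.001]
 [ 0.    -0.002 -1.   ]]
```

```bash
cat >> h.py <<'E'
from scipy.spatial.transform import Rotation as Ro
def go(x,y,z,yaw,show=True):
    "shift (cm, tool axes) and twist (deg) to bring TCP to x,y,z with tool y at world angle yaw (mod 180)"
    from bench import ctrl
    o=ctrl.get_obs(); M=Ro.from_quat(o["eef_rot"],scalar_first=True).as_matrix()
    cur=np.degrees(np.arctan2(M[1,1],M[0,1])); t=-((yaw-cur+90)%180-90)
    s=M.T@(np.array([x,y,z])-o["eef_pos"])*100
    print("move",s.round(2),"twist",round(t,1),"| yaw",round(cur,1),"t",round(o["time_s"],2),"pos",o["eef_pos"].round(4),"F",o["wrist_force"].round(1),"T",o["torque"].round(2),"open",round(o["opening"],3),"g",round(o["grasp_force"],1),"q6",o["q"][5].round(2),"tilt",M[:,2].round(3))
E
python3 -c "
from h import *; go(.578,.1783,.2,99)"
```

```text
move [-46.43 -18.66   5.56] twist -31.7 | yaw 67.3 t 0.1 pos [0.2219 0.5299 0.2555] F [-0.1  0.3 -0.2] T [-0.04  0.01  0.01] open 1.002 g 0.0 q6 -0.21 tilt [-0.001 -0.001 -1.   ]
```

>>> servo_tool(motion=[[[-4.6,-1.9,0,-7,-1],[-9.2,-3.7,0,-14,-1],[-13.8,-5.5,0,-21,-1],[-18.4,-7.4,0,-28,-1],[-23,-9.2,0,-31.7,-1]]])

```text
time_s: 0.6
eef_pos: [0.3996, 0.3549, 0.256]
eef_rot: [-0.0, -0.08, 0.997, -0.0]
wrist_force: [1.2, 0.7, 0.3]
opening: 1.0
grasp_force: 0.0
```

```bash
python3 -c "
from h import *; go(.578,.1783,.2,99)"
```

```text
move [-14.78 -20.29   5.59] twist 0.2 | yaw 99.2 t 0.6 pos [0.3996 0.3549 0.256 ] F [1.2 0.7 0.3] T [0.04 0.02 0.01] open 1.0 g 0.0 q6 -1.23 tilt [-0. -0. -1.]
```

>>> servo_tool(motion=[[[-2.7,-3.7,1,0,-1],[-5.4,-7.4,2,0,-1],[-8.1,-11.1,3,0,-1],[-10.8,-14.8,4,0,-1],[-13.5,-18.5,5,0,-1]]])

```text
time_s: 1.1
eef_pos: [0.5618, 0.1933, 0.2055]
eef_rot: [-0.0, -0.078, 0.997, 0.0]
wrist_force: [0.3, 0.1, -0.2]
opening: 1.003
grasp_force: 0.0
```

```bash
python3 -c "
from h import *; go(.578,.1783,.15,99)"
```

```text
move [-1.37 -1.73  5.55] twist -0.0 | yaw 99.0 t 1.1 pos [0.5618 0.1933 0.2055] F [ 0.3  0.1 -0.2] T [-0.01 -0.04  0.02] open 1.003 g 0.0 q6 -1.6 tilt [-0.001  0.    -1.   ]
```

>>> servo_tool(motion=[[[-1.4,-1.7,3,0,-1],[-1.4,-1.7,6,0,-1],[-1.4,-1.7,8.5,0,-1],[-1.4,-1.7,10.3,0,-1],[-1.4,-1.7,10.3,0,-1]]])

```text
time_s: 1.6
eef_pos: [0.5748, 0.1798, 0.0996]
eef_rot: [-0.004, -0.078, 0.997, -0.0]
wrist_force: [-0.5, -0.2, -0.6]
opening: 0.999
grasp_force: 0.0
```

>>> servo_tool(motion=[[[0,0,0,0,1],[0,0,0,0,1],[0,0,0,0,1],[0,0,0,0,1],[0,0,0,0,1]]])

```text
time_s: 2.1
eef_pos: [0.5783, 0.1803, 0.1047]
eef_rot: [0.001, -0.078, 0.997, -0.0]
wrist_force: [-0.8, -0.5, 4.5]
opening: 0.292
grasp_force: 61.7
```

```bash
python3 -c "
from h import *; go(.578,.1783,.23,99)"
```

```text
move [  0.03  -0.2  -12.53] twist -0.0 | yaw 99.0 t 2.1 pos [0.5783 0.1803 0.1047] F [-0.8 -0.5  4.5] T [-0.12  0.12 -0.02] open 0.292 g 61.7 q6 -1.62 tilt [ 0.002  0.    -1.   ]
```

>>> servo_tool(motion=[[[0,0,-1,0,1],[0,0,-2.5,0,1],[0,0,-4.5,0,1],[0,0,-6.5,0,1],[0,0,-8.5,0,1]]])

```text
time_s: 2.6
eef_pos: [0.5771, 0.1803, 0.1897]
eef_rot: [-0.0, -0.078, 0.997, 0.0]
wrist_force: [0.6, -0.5, -3.6]
opening: 0.29
grasp_force: 60.2
```

>>> servo_tool(motion=[[[0,0,-1.5,0,1],[0,0,-2.5,0,1],[0,0,-3.0,0,1],[0,0,-3.0,0,1],[0,0,-3.0,0,1]]])

```text
time_s: 3.1
eef_pos: [0.5769, 0.1802, 0.2173]
eef_rot: [-0.001, -0.078, 0.997, -0.0]
wrist_force: [-0.2, 0.4, -4.8]
opening: 0.297
grasp_force: 60.2
```

```bash
python3 - <<'E'
from h import *
from bench import ctrl
go(.42,.05,.222,99)
o=ctrl.get_obs(); cz=o["eef_pos"]
for n in("scene","top"):
    c=ctrl.camera(n); np.savez(n+"1.npz",**c); P=cloud(c).reshape(-1,3); px=c["pixels"].reshape(-1,3).astype(int)
    m=(px[:,0]-px[:,2]>25)&(np.hypot(P[:,0]-cz[0],P[:,1]-cz[1])<.1)&(P[:,2]>.13)&(P[:,2]<.25); q=P[m]
    print(n,m.sum(),np.median(q[:,2]),cv2.minEnclosingCircle(q[:,:2].astype(np.float32)))
    A=np.linalg.lstsq(np.c_[q[:,:2]-cz[:2],np.ones(len(q))],q[:,2],rcond=None)[0]; print("plane",A)
    cv2.imwrite(f"pics/{n}1.png",c["pixels"][:,:,::-1])
S,T=load("scene1.npz"),load("top1.npz")
z=cz[2]-.03
u,v=map(int,proj(S,np.array([cz[0],cz[1],z])));u2,v2=map(int,proj(T,np.array([cz[0],cz[1],z]))); print(u,v,u2,v2)
f=lambda c,u,v: cv2.resize(c["pixels"][v-60:v+60,u-80:u+80,::-1],(400,300),interpolation=cv2.INTER_CUBIC)
cv2.imwrite("pics/c2.png",np.hstack([f(S,u,v),f(T,u2,v2)]))
E
```

```text
move [ 17.53 -10.42  -0.44] twist -0.0 | yaw 99.0 t 3.1 pos [0.5769 0.1802 0.2173] F [-0.2  0.4 -4.8] T [-0.01  0.01 -0.04] open 0.297 g 60.2 q6 -1.62 tilt [-0.002 -0.    -1.   ]
scene 2130 0.18660900336527034 ((0.5743058919906616, 0.17742417752742767), 0.09203047305345535)
plane [-0.0119697   0.01136547  0.18668442]
top 1605 0.18548265448364112 ((0.576457142829895, 0.1792534738779068), 0.08988732099533081)
plane [-0.00036479  0.00278147  0.185549  ]
362 184 257 179
```

View pics/c2.png

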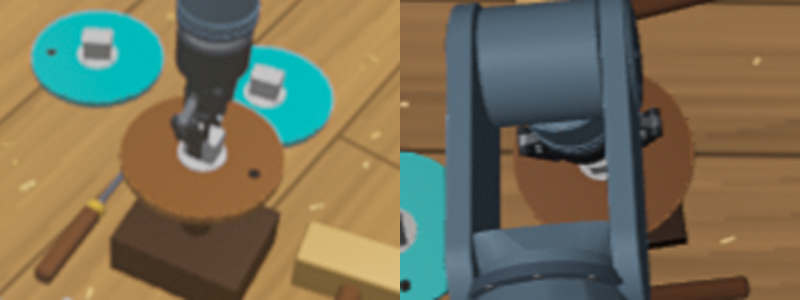

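>>> servo_tool(motion=[[[2,-1.2,-0.3,0,1],[6,-3.6,-0.5,0,1],[10,-6,-0.5,0,1],[14,-8.4,-0.5,0,1],[17.5,-10.4,-0.5,0,1]]])

```text
time_s: 3.7
eef_pos: [0.4186, 0.0494, 0.2224]
eef_rot: [-0.001, -0.078, 0.997, -0.0]
wrist_force: [0.5, -2.4, -3.6]
opening: 0.292
grasp_force: 60.4
```

```bash
python3 -c "
from h import *; go(.432,-.2125,.223,99)"
```

```text
move [  2.77 -26.08  -0.05] twist -0.0 | yaw 99.0 t 3.7 pos [0.4186 0.0494 0.2224] F [ 0.5 -2.4 -3.6] T [-0.14 -0.02 -0.02] open 0.292 g 60.4 q6 -1.89 tilt [-0.002 -0.    -1.   ]
```

>>> servo_tool(motion=[[[0.5,-4.5,0,0,1],[1,-9.5,0,0,1],[1.6,-14.5,0,0,1],[2.2,-19.5,0,0,1],[2.6,-24,0,0,1]]])

```text
time_s: 4.2
eef_pos: [0.4319, -0.193, 0.223]
eef_rot: [-0.0, -0.078, 0.997, 0.0]
wrist_force: [2.0, 0.9, -4.1]
opening: 0.296
grasp_force: 60.5
```

>>> servo_tool(motion=[[[0.2,-2,0,0,1],[0.2,-2,0,0,1],[0.2,-2,0,0,1],[0.2,-2,0,0,1]]])

```text
time_s: 4.6
eef_pos: [0.4334, -0.2098, 0.2228]
eef_rot: [-0.0, -0.079, 0.997, 0.001]
wrist_force: [-0.7, 1.3, -5.0]
opening: 0.294
grasp_force: 60.8
```

```bash
python3 -c "
from h import *; go(.532,-.2002,.223,99)"
```

```text
move [-9.89 -0.6  -0.03] twist 0.0 | yaw 99.0 t 4.6 pos [ 0.4334 -0.2098  0.2228] F [-0.7  1.3 -5. ] T [0.02 0.02 0.  ] open 0.294 g 60.8 q6 -2.43 tilt [-0.001  0.001 -1.   ]
```

>>> servo_tool(motion=[[[-2,-0.1,0,0,1],[-4.5,-0.3,0,0,1],[-7,-0.4,0,0,1],[-9,-0.5,0,0,1],[-9.9,-0.6,0,0,1]]])

```text
time_s: 5.1
eef_pos: [0.5338, -0.1996, 0.2232]
eef_rot: [0.0, -0.08, 0.997, 0.0]
wrist_force: [-0.6, -0.3, -4.1]
opening: 0.289
grasp_force: 60.8
```

>>> servo_tool(motion=[[[0,0,0,0,1],[0,0,0,0,1]]])

```text
time_s: 5.3
eef_pos: [0.5317, -0.2007, 0.2229]
eef_rot: [-0.001, -0.079, 0.997, 0.0]
wrist_force: [0.9, -0.5, -4.5]
opening: 0.291
grasp_force: 60.8
```

```bash
python3 - <<'E'
from h import *
from bench import ctrl
go(.532,-.2002,.195,101)
o=ctrl.get_obs(); cz=o["eef_pos"]
C={}
for n in("scene","top"):
    c=C[n]=ctrl.camera(n); P=cloud(c).reshape(-1,3); px=c["pixels"].reshape(-1,3).astype(int)
    m=(px[:,0]-px[:,2]>25)&(np.hypot(P[:,0]-cz[0],P[:,1]-cz[1])<.1)&(P[:,2]>.165)&(P[:,2]<.2); q=P[m]
    print(n,m.sum(),np.median(q[:,2]),cv2.minEnclosingCircle(q[:,:2].astype(np.float32)))
S=C["scene"]; T=C["top"]
f=lambda c,w: (lambda u,v: cv2.resize(c["pixels"][v-60:v+60,u-80:u+80,::-1],(400,300),interpolation=cv2.INTER_CUBIC))(*map(int,proj(c,cz-[0,0,.04])))
cv2.imwrite("pics/c3.png",np.hstack([f(S,0),f(T,0)]))
E
```

```text
move [-0.04  0.04  2.79] twist -2.0 | yaw 99.0 t 5.3 pos [ 0.5317 -0.2007  0.2229] F [ 0.9 -0.5 -4.5] T [-0.02  0.01  0.02] open 0.291 g 60.8 q6 -2.3 tilt [-0.001  0.    -1.   ]
scene 2715 0.19246509288291863 ((0.5296965837478638, -0.20052535831928253), 0.09130611270666122)
top 1503 0.19186783914810074 ((0.5296446681022644, -0.2012167125940323), 0.0898275300860405)
```

View pics/c3.png

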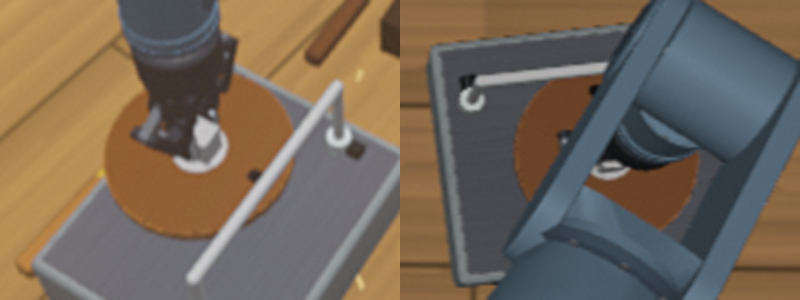

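The disc sits level under the bar, with a clear gap to it and its hole facing +x. I centre it about 1 mm better and lower it with force checks.

>>> servo_tool(motion=[[[-0.1,-0.05,0.3,-2,1],[-0.1,-0.05,0.6,-2,1],[-0.1,-0.05,0.9,-2,1],[-0.1,-0.05,1.2,-2,1],[-0.1,-0.05,1.2,-2,1]]])

```text
time_s: 5.9
eef_pos: [0.533, -0.2016, 0.2107]
eef_rot: [-0.0, -0.095, 0.995, 0.0]
wrist_force: [-0.2, -0.4, -3.6]
opening: 0.293
grasp_force: 60.7
```

```bash
python3 -c "
from h import *; go(.533,-.2009,.205,101)"
```

```text
move [-0.02  0.07  0.57] twist -0.1 | yaw 100.9 t 5.9 pos [ 0.533  -0.2016  0.2107] F [-0.2 -0.4 -3.6] T [ 0.03 -0.02  0.04] open 0.293 g 60.7 q6 -2.33 tilt [-0.001  0.001 -1.   ]
```

Shaft tip entered without contact force. Lower further in small rows to where the key meets the face.

>>> servo_tool(motion=[[[0,0,0.2,0,1],[0,0,0.4,0,1],[0,0,0.5,0,1],[0,0,0.6,0,1],[0,0,0.7,0,1]]])

```text
time_s: 6.4
eef_pos: [0.5334, -0.2016, 0.2042]
eef_rot: [-0.0, -0.096, 0.995, 0.0]
wrist_force: [-2.7, 0.7, -3.0]
opening: 0.295
grasp_force: 60.9
```

```bash
python3 -c "
from h import *; go(.533,-.2009,.2,101)"
```

```text
move [0.02 0.08 0.42] twist -0.0 | yaw 101.0 t 6.4 pos [ 0.5334 -0.2016  0.2042] F [-2.7  0.7 -3. ] T [ 0.22  0.25 -0.  ] open 0.295 g 60.9 q6 -2.33 tilt [-0.  0. -1.]
```

>>> servo_tool(motion=[[[0.05,0,0.1,0,1],[0.05,0,0.2,0,1],[0.05,0,0.3,0,1],[0.05,0,0.3,0,1]]])

```text
time_s: 6.8
eef_pos: [0.533, -0.2017, 0.2011]
eef_rot: [0.0, -0.096, 0.995, 0.0]
wrist_force: [1.1, 2.0, -3.8]
opening: 0.29
grasp_force: 60.7
```

```bash
python3 -c "
from h import *; go(.533,-.2009,.19,101)"
```

```text
move [-0.02  0.08  1.11] twist -0.0 | yaw 101.0 t 6.8 pos [ 0.533  -0.2017  0.2011] F [ 1.1  2.  -3.8] T [0.24 0.   0.03] open 0.29 g 60.7 q6 -2.33 tilt [ 0.  0. -1.]
```

No vertical force 4.6 mm past the key's first possible contact, so the key seems to be in the keyway. Continue, easing the side load.

>>> servo_tool(motion=[[[0,0.05,0.2,0,1],[0,0.05,0.4,0,1],[0,0.05,0.6,0,1],[0,0.05,0.8,0,1],[0,0.05,0.9,0,1]]])

```text
time_s: 7.3
eef_pos: [0.5327, -0.2014, 0.192]
eef_rot: [-0.0, -0.096, 0.995, 0.0]
wrist_force: [-0.9, 0.8, -3.6]
opening: 0.293
grasp_force: 60.8
```

```bash
python3 -c "
from h import *; go(.533,-.2009,.1847,101)"
```

```text
move [-0.04  0.04  0.73] twist -0.0 | yaw 101.0 t 7.3 pos [ 0.5327 -0.2014  0.192 ] F [-0.9  0.8 -3.6] T [-0.02  0.02  0.01] open 0.293 g 60.8 q6 -2.33 tilt [-0.  0. -1.]
```

Key is in and there's no axial load. Next comes the ejector spring.

>>> servo_tool(motion=[[[0,0,0.2,0,1],[0,0,0.35,0,1],[0,0,0.5,0,1],[0,0,0.6,0,1],[0,0,0.6,0,1]]])

```text
time_s: 7.8
eef_pos: [0.5332, -0.2015, 0.1875]
eef_rot: [0.0, -0.096, 0.995, -0.0]
wrist_force: [-2.6, 1.2, 6.4]
opening: 0.29
grasp_force: 62.1
```

```bash
python3 -c "
from h import *; go(.533,-.2009,.1847,101)"
```

```text
move [0.01 0.06 0.28] twist -0.0 | yaw 101.0 t 7.8 pos [ 0.5332 -0.2015  0.1875] F [-2.6  1.2  6.4] T [0.46 0.65 0.04] open 0.29 g 62.1 q6 -2.33 tilt [ 0.001 -0.001 -1.   ]
```

>>> servo_tool(motion=[[[0.04,0.03,0.1,0,1],[0.04,0.03,0.2,0,1],[0.04,0.03,0.25,0,1],[0.04,0.03,0.3,0,1],[0.04,0.03,0.3,0,1]]])

```text
time_s: 8.3
eef_pos: [0.5331, -0.2014, 0.1851]
eef_rot: [0.001, -0.096, 0.995, -0.001]
wrist_force: [-2.9, 2.0, 8.2]
opening: 0.291
grasp_force: 62.4
```

```bash
python3 -c "
from h import *; go(.533,-.2009,.1847,101)"
```

```text
move [-0.    0.05  0.04] twist -0.0 | yaw 101.0 t 8.3 pos [ 0.5331 -0.2014  0.1851] F [-2.9  2.   8.2] T [ 0.42  0.65 -0.02] open 0.291 g 62.4 q6 -2.33 tilt [ 0.002 -0.001 -1.   ]
```

>>> servo_tool(motion=[[[0.03,0.03,0.05,0,1],[0.03,0.03,0.1,0,1],[0.03,0.03,0.15,0,1],[0.03,0.03,0.15,0,1],[0.03,0.03,0.15,0,1]]])

```text
time_s: 8.8
eef_pos: [0.533, -0.2014, 0.1846]
eef_rot: [0.001, -0.096, 0.995, -0.001]
wrist_force: [-5.1, 3.0, 12.3]
opening: 0.291
grasp_force: 63.1
```

```bash
python3 -c "
from h import *; go(.533,-.2009,.1847,101)"
```

```text
move [-0.01  0.05 -0.01] twist -0.0 | yaw 101.0 t 8.8 pos [ 0.533  -0.2014  0.1846] F [-5.1  3.  12.3] T [0.6  0.87 0.02] open 0.291 g 63.1 q6 -2.33 tilt [ 0.003 -0.002 -1.   ]
```

>>> servo_tool(motion=[[[0.03,0.03,0.05,0,1],[0.03,0.03,0.1,0,1],[0.03,0.03,0.15,0,1],[0.03,0.03,0.2,0,1],[0.03,0.03,0.2,0,1]]])

```text
time_s: 9.3
eef_pos: [0.533, -0.2014, 0.1846]
eef_rot: [0.002, -0.096, 0.995, -0.001]
wrist_force: [-9.2, 4.3, 24.8]
opening: 0.295
grasp_force: 64.6
```

```bash
python3 - <<'E'
from h import *
from bench import ctrl
go(.533,-.2009,.1847,101)
cz=ctrl.get_obs()["eef_pos"]; C={}
for n in("scene","top"):
    c=C[n]=ctrl.camera(n); P=cloud(c).reshape(-1,3); px=c["pixels"].reshape(-1,3).astype(int)
    m=(px[:,0]-px[:,2]>25)&(np.hypot(P[:,0]-cz[0],P[:,1]-cz[1])<.085)&(P[:,2]>.13)&(P[:,2]<.17); q=P[m]
    A=np.linalg.lstsq(np.c_[q[:,:2]-cz[:2],np.ones(len(q))],q[:,2],rcond=None)[0]
    print(n,m.sum(),np.median(q[:,2]),"plane",A.round(4))
f=lambda c:(lambda u,v: cv2.resize(c["pixels"][v-60:v+60,u-80:u+80,::-1],(400,300),interpolation=cv2.INTER_CUBIC))(*map(int,proj(c,cz-[0,0,.04])))
cv2.imwrite("pics/c4.png",np.hstack([f(C["scene"]),f(C["top"])]))
E
```

```text
move [-0.01  0.05 -0.01] twist -0.0 | yaw 101.0 t 9.3 pos [ 0.533  -0.2014  0.1846] F [-9.2  4.3 24.8] T [0.97 1.66 0.01] open 0.295 g 64.6 q6 -2.33 tilt [ 0.004 -0.003 -1.   ]
scene 2123 0.15421623378858873 plane [-0.0029 -0.0005  0.1543]
top 1185 0.15348278535991947 plane [ 0.0007 -0.0026  0.1535]
```

View pics/c4.png

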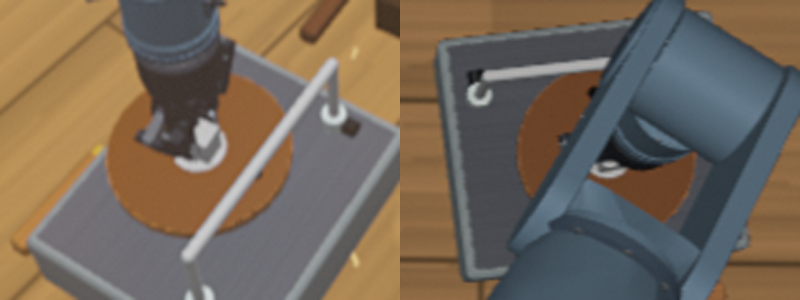

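The disc is flat on the hub: its top is at about 0.152 after the roughly 1.5 mm camera bias. The height stopped changing while the push rose to 25 N, so it is hard home, and the bar is clear.

```bash
python3 -c "
from bench import ctrl
o=ctrl.get_obs(); print(o['eef_pos'],o['wrist_force'],o['grasp_force']); print(ctrl.hand_in())"
```

```text
[ 0.53298932 -0.20142338  0.1845659 ] [-9.09939493  3.71045992 24.31352047] 64.6336305141449
the job is handed in; nothing more can be done
None
```

The disc is fully home in the hub with its key in the keyway, still gripped and pressed down with about 24 N, and the job is handed in; the key slipped in after a 2° turn, and the gouges and mallet were left alone.

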